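# Zero the thumbwheel tally counter

## Robot

A 6-joint arm with a two-finger parallel gripper is mounted at the origin on a cart in front of the work surface, level with it; the furniture and walls round the work are solid. World frame = base frame: x ahead of the robot, y to its left, z up, the work surface at z = 0. Lengths are in mm, angles in rad, forces in N, time in s.
With the tool pointing down it reaches from about 275 to 750 mm from the base axis. Payload 10.2 kg.
Tool frame: the origin (TCP) lies at the very end of the fingers, on their centre line; the grasp point (between the pads) lies 19 mm behind it; x points along the fingers, y is the direction in which the jaws open and shut, and the axes are right-handed (so a half turn about x gives the same grasp; the last joint's range is limited). The gripper opens to 85 mm and grips with 20 to 120 N. Pads are 22 mm wide; open, the fingers measure 114 mm over their backs; the gripper's body (76 mm by 85 mm) begins 54 mm behind the grasp point. The pads swing forward as they close: fully open they stand 13 mm farther back than shut.
Start: joints at [1.096, 0.313, 1.498, -0, 1.331, -0.223], TCP at [130.815, 508.447, 231.294] pointing down, gripper open.
Joint ranges: [-2.94, 2.94], [-0.97, 2.17], [0.19, 2.56], [-1.23, 4.37], [0.02, 3.11], [-2.88, 2.88]. Speed limits (rad/s): [2.39, 2.39, 3.01, 3.14, 3.14, 3.14].

## Interface

Orientations are given as a unit quaternion [w, x, y, z].
In Python, from rig import ctrl, viewer, finish_job gives the robot as it stands.
- The arm moves only by the tool carry_out, never from a script. Its argument "targets" is a list of rows, each an object of numbers: "x", "y", "z": the shift along the world's x, y, z in m; "ax", "ay", "az": the turn, a rotation vector about the world's x, y, z in rad; "hand": the opening, from -1 (shut) to 1 (fully open). A call has 1 to 5 rows; each row is the pose to reach, as a shift and turn from the pose commanded when the call began; what a row does not reach only later rows make up. A row lasts 1/8 s, in which the tool goes at most 62.5 mm and 10.7 degrees, less where a joint would pass 70% of its speed; a pose out of reach is approached as far as the arm can. A call with a gripper value outside its range is refused whole. The fingers move at their own pace and stop on an object; "grip_force" is the grip in N (left out, the last holds). Time passes only in rows, so rows that repeat a pose let the fingers close. It gives the time, the measured TCP pose, the force and the opening at its end, in the units of the state.
- ctrl.sense(): the state, without advancing time (a new reading comes with each control period).
- viewer.capture(name): name is "side" or "top"; returns the picture (400x640x3 uint8, blue, green, red); there is no depth.
- viewer.camera_info(name): a dict with "fx", "fy", "cx", "cy" (pixels), "R" (3x3) and "t" (3): a world point X has camera coordinates R X + t. Camera axes: x right, y down, z forward; pixel columns grow to the right and rows downward; lengths in mm; the calibration is good to about 2 mm. A picture is of the moment at which its call begins. camera_info takes no time and is no camera call.
- finish_job(): hands the job in, once; it reports no verdict.
The state is a dict: "time_s": time; "joints": joint angles; "dq": joint speeds; "tau": joint torques, N m; "eef_pos": TCP position; "ee_rot": TCP orientation; "force": force on the tool from outside, world axes, zero at the start; "wrist_torque": the same for the moment, N m; "grip_width": opening from 0.0 (shut) to 1.0 (fully open).
Only numpy, scipy, OpenCV 4.12 (cv2) and the standard library are available. Lean on these libraries where they do the work, as an engineer would, in place of code of your own. Each camera call takes 0.05 s, during which the arm holds its last target. There are 200 camera calls.

## Task

Set the two-wheel tally counter to zero for the next batch: with a fingertip, gently flick each thumbwheel counter-clockwise (seen from above) click by click until its long tooth points at the steel pointer beyond that wheel, and do not let either wheel run past its pointer. Do not lift the counter or shove it along, and leave the things round it where they are.

Things in the scene. Friction and masses are not known exactly. Their poses are not given: they have to be found in the camera images.
- tally_counter: The two-wheel tally counter: flat dark case 138 (x) x 228 (y) x 30 mm high, about 1.6 kg, standing loose on rubber feet. Origin at the centre of its underside, z up, its x axis points from its front edge (robot side) to the pointers. Two flat white thumbwheels lie on top and turn about upright axes.
- left_axis (a point): Point on the upright axis of the left (+y) wheel at half the height of its teeth, 44 mm above the worktop; axes as the counter's. Each wheel: hub 44 mm in diameter, six straight teeth 60 degrees apart, 8 mm wide with round ends, reaching 40 mm from the axis (the long index tooth 50 mm), 16 mm high: 36 to 52 mm above the worktop, their undersides 6 mm above the case top.
- right_axis (a point): The same for the right (-y) wheel, 115 mm from the left one. Each hub has a central cap that reaches 55 mm above the worktop.
- left_index (a point): Tip of the left wheel's long index tooth (50 mm from the axis, half-way up); this tooth ends in a round head 12 mm across and has a rib along its top, up to 56 mm above the worktop.
- right_index (a point): The same for the right wheel.
- left_pointer (a point): Tip of the fixed steel pointer that stands on the case beyond the left wheel (about 19 x 16 x 18 mm, wedge edge to the wheel, 54 mm from the axis along the counter's x). At zero the index tooth points at it.
- right_pointer (a point): The same for the right wheel.
- left_wheel (a joint): Angle of the left wheel, rad: 0 with the index tooth at its pointer, growing counter-clockwise seen from above (teeth on the robot's side then move right, -y). Rests at a click every 60 degrees (1.047 rad), so teeth stand at 0, 60, 120.. degrees from the counter's x axis. Starts one, two or three clicks below zero (-1.05, -2.09 or -3.14), now and then stuck half-way between two of these.
- right_wheel (a joint): The same for the right wheel. Both wheels have a sprung click stop that resists with about 1 to 2 N at the teeth: pushed just over half-way (30 degrees) a wheel snaps on to the next click by itself and stays there; pushed less, it springs back.
- reagent_1: Bystander: small white dropper bottle, 28 x 28 x 64 mm, behind the counter; origin at its foot.
- reagent_2: Bystander: brown dropper bottle with a green cap, 28 x 28 x 69 mm, right of the counter; origin at its foot.
- cell_a: Bystander: clear square sample cell, 28 x 28 x 66 mm, left of the counter; origin at its foot.
- bench_timer: Bystander: flat digital timer, 62 x 66 x 20 mm, left behind the counter; origin at its underside.
- screwdriver: Bystander: screwdriver with orange handle, 165 mm long, 25 mm thick, lying in front of the counter.
- funnel: Bystander: small white funnel standing on its rim, 61 x 61 x 58 mm, right behind the counter; origin at its underside.

How it is judged:
By the outcome, as a careful person would: the job done as asked, in the order asked, and still so for the second after the job is handed in, with the robot touching nothing.
It also fails if it takes over 72 s, if anything falls off the work surface, if the arm or the gripper's body presses on something with over 40 N, if the wrist force passes 120 N, or if a joint passes its speed limit or range.

## Working session

There is one attempt and no reset: what is moved stays moved. The work goes in short steps, Python scripts to look and compute and a tool call to move; the robot and the scene stay as the last step left them, time stands still between calls to the robot, and variables do not carry over. Pictures are saved under pics/ and viewed, about 8 in all and at most 12, crops included, and the job is handed in when it is done.

Besides the shell and the picture viewer there is one more tool, called after "Call:" as name(argument=value, ...), one argument or row to a line, values as JSON. carry_out: Moves the arm, as the interface text tells. Its arguments: {"type":"object","properties":{"targets":{"type":"array"},"grip_force":{"type":"number"}},"required":["targets"]}

```bash
mkdir -p pics; cat > h.py <<'E'
import numpy as np,cv2
from rig import ctrl,viewer,finish_job
def ray(n,u,v,z):
    c=viewer.camera_info(n);R=np.array(c['R']);t=np.array(c['t']).ravel()
    d=R.T@np.array([(u-c['cx'])/c['fx'],(v-c['cy'])/c['fy'],1]);o=-R.T@t
    return o+d*(z-o[2])/d[2]
def pix(n,X):
    c=viewer.camera_info(n);p=np.array(c['R'])@np.array(X,float)+np.array(c['t']).ravel()
    return np.array([c['fx']*p[0]/p[2]+c['cx'],c['fy']*p[1]/p[2]+c['cy']])
def snap(n,f,crop=None,s=1):
    im=np.array(viewer.capture(n))
    if crop: x0,y0,x1,y1=crop; im=im[y0:y1,x0:x1]
    if s!=1: im=cv2.resize(im,None,fx=s,fy=s,interpolation=cv2.INTER_CUBIC)
    cv2.imwrite('pics/'+f+'.png',im)
E
python3 - <<'E'
from h import *
snap('top','t0');snap('side','s0')
for n in('top','side'):print(viewer.camera_info(n))
print(ctrl.sense())
E
```

```text
{'fx': 452.0968592890858, 'fy': 452.0968592890858, 'cx': 317.88334507403266, 'cy': 198.25034706837246, 'R': array([[ 0.01420125, -0.99985293,  0.00961453],
       [-0.98600143, -0.01560081, -0.16600538],
       [ 0.16613096, -0.00712246, -0.98607798]]), 't': array([ 31.93620191, 596.27876968, 936.97783112])}
{'fx': 440.2261655179274, 'fy': 440.2261655179274, 'cx': 322.4199632111475, 'cy': 199.50949968885962, 'R': array([[ 0.9837711 , -0.17850815, -0.01814574],
       [-0.09832632, -0.45174725, -0.88671097],
       [ 0.15008784,  0.87410483, -0.46196794]]), 't': array([-562.8445461 ,  147.51519759,  873.08672089])}
{'time_s': 0.1, 'joints': array([ 1.09559191e+00,  3.13432336e-01,  1.49833966e+00, -1.76013481e-05,
        1.33100722e+00, -2.23432546e-01]), 'dq': array([-0.00070998, -0.00197251, -0.00186515,  0.00064721, -0.00111986,
        0.00065623]), 'tau': array([ 1.96698449e-03, -4.12898469e+01, -2.60142589e+01, -2.15113769e-04,
        2.94916324e-03, -1.13873335e-05]), 'eef_pos': array([130.71604745, 508.23598761, 230.78078825]), 'ee_rot': array([ 0.70137348,  0.08838215,  0.70164929, -0.08917464]), 'force': array([ 0.03302462, -0.39229515, -1.06800076]), 'wrist_torque': array([-0.00663755,  0.01323295,  0.01227015]), 'grip_width': 1.0009223769112316}
```

View pics/t0.png

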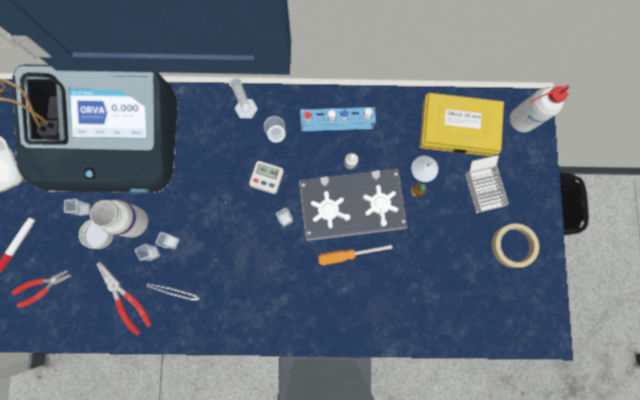

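View pics/s0.png

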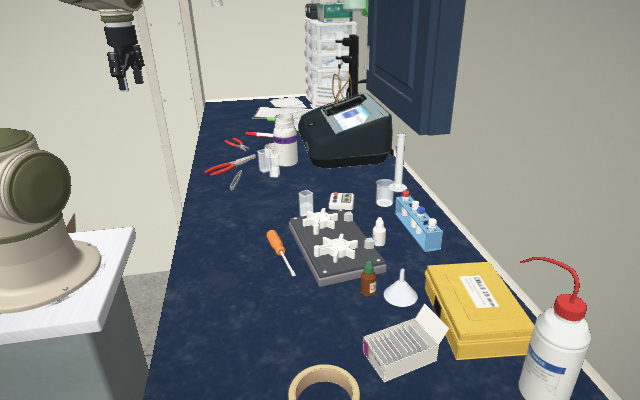

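The top view shows the counter with wheels near pixels (328,209) and (382,204). The timer is at (266,178), the cell at (284,217), the white bottle at (351,160), the brown bottle at (419,190), the funnel at (424,168) and the screwdriver around (355,255). The arm is out of the way, so I'll zoom in next.

```bash
python3 - <<'E'
from h import *
snap('top','t1',(290,150,430,255),5.7)
for u,v in((328,209),(382,204)):print(ray('top',u,v,52))
# case corners at z=30 from t0
for u,v in((300,178),(402,169),(407,230),(305,240)):print(ray('top',u,v,30))
for u,v in((351,160),(419,190),(284,217),(424,168)):print(ray('top',u,v,50))
for u,v in((320,258),(392,247)):print(ray('top',u,v,12))
E
```

```text
[572.04771996  18.61953172  52.        ]
[584.8657671  -98.76297768  52.        ]
[644.46256116  81.49429592  30.        ]
[ 668.93785398 -147.99949897   30.        ]
[ 531.17973088 -156.73428574   30.        ]
[505.81328377  67.65659481  30.        ]
[682.74156281 -31.23988209  50.        ]
[ 617.53571047 -180.6118773    50.        ]
[553.35850119 113.64982276  50.        ]
[ 667.23131585 -192.83236408   50.        ]
[467.79746243  34.00576587  12.        ]
[ 494.46453299 -126.22737869   12.        ]
```

View pics/t1.png

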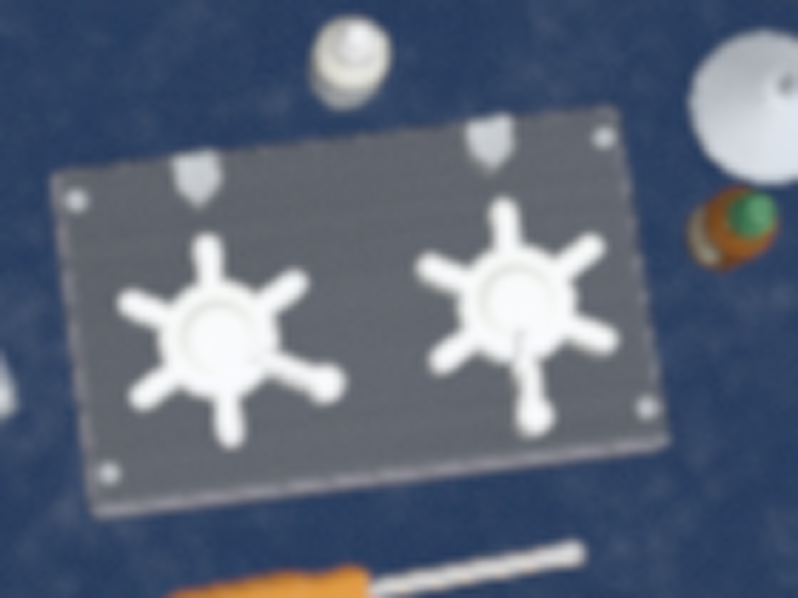

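Left wheel: the index tooth points about 120° clockwise of its pointer, so it needs two clicks. Right wheel: the index points straight back at the robot, so it needs three clicks. Both wheels rest on their detents and the case is yawed about +6.5°. Next I refine the geometry.

```bash
python3 - <<'E'
from h import *
from scipy.spatial.transform import Rotation as Rt
im=cv2.imread('pics/t0.png').astype(int)
c=lambda x,y:((x+.5)/5.7-.5+290,(y+.5)/5.7-.5+150)
L=ray('top',*c(219,336),54);R=ray('top',*c(520,302),54)
PL=ray('top',*c(198,208),44);PR=ray('top',*c(491,172),44)
print('axes',L,R,np.linalg.norm(L-R),'yaw',np.degrees(np.arctan2((L-R)[1],(L-R)[0]))-90)
for a,p in((L,PL),(R,PR)):print('ptr',p,np.linalg.norm((p-a)[:2]),np.degrees(np.arctan2(*(p-a)[1::-1])))
for a,i in((L,(345,383)),(R,(535,436))):
  q=ray('top',*c(*i),50);print('idx',q,np.linalg.norm((q-a)[:2]),np.degrees(np.arctan2(*(q-a)[1::-1])))
print([pix('side',x) for x in (L,R)])
q=ctrl.sense()['ee_rot'];M=Rt.from_quat(q,scalar_first=True).as_matrix();print(M.round(3))
print(np.degrees(np.arctan2(M[1,1],M[0,1])))
snap('side','s1',(270,190,410,295),5.7)
E
```

```text
axes [572.77560997  18.6715485   54.        ] [587.65364402 -95.91452319  54.        ] 115.54792824972164 yaw 7.397984752161108
ptr [624.13361366  27.02078603  44.        ] 52.03224299143668 9.233757719785386
ptr [640.20237452 -86.58168341  44.        ] 53.37106870954307 10.070919638229231
idx [556.04521435 -29.57521247  50.        ] 51.06521400119132 -109.12486981727434
idx [ 536.90633866 -101.74620188   50.        ] 51.081283044784406 -173.4445521766445
[array([320.71666202, 215.66503947]), array([338.64184554, 243.49598384])]
[[-0.     0.249  0.968]
 [-0.001  0.968 -0.249]
 [-1.    -0.001 -0.   ]]
75.57207746414895
```

View pics/s1.png

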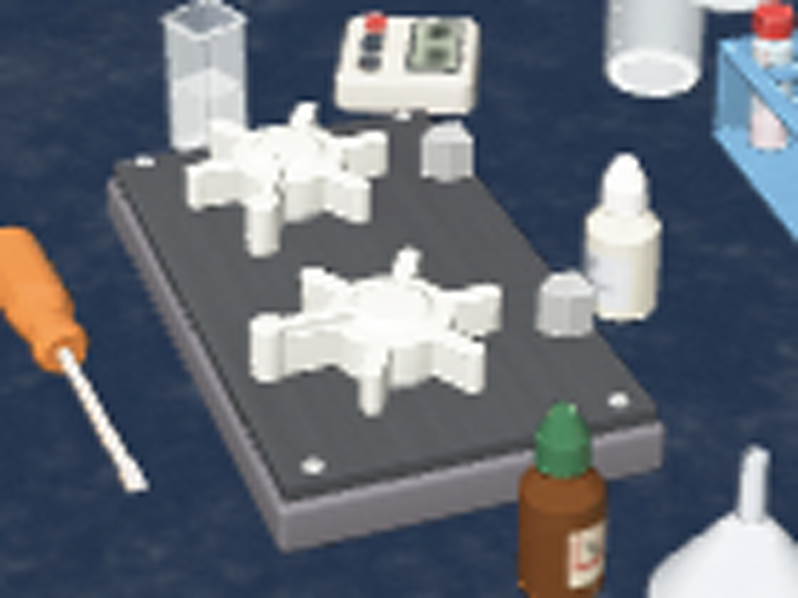

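Axis spacing comes out at 115.5 mm, pointer distance at 52–53 mm and index length at 51 mm, all agreeing with the given sizes. The side view agrees to within 1–2 px. I'll move above the front of the left wheel with the gripper shut.

Call:
carry_out(
  targets=[
    {"x": 0.036, "y": -0.048, "z": 0, "az": -0.12, "hand": -1},
    {"x": 0.073, "y": -0.096, "z": 0, "az": -0.24, "hand": -1},
    {"x": 0.11, "y": -0.144, "z": 0, "az": -0.36, "hand": -1},
    {"x": 0.146, "y": -0.192, "z": 0, "az": -0.48, "hand": -1},
    {"x": 0.183, "y": -0.24, "z": 0, "az": -0.6, "hand": -1},
  ],
  grip_force=20,
)

```text
invalid input at $.targets[0]: expected keys x, y, z, ax, ay, az, hand
```

Call:
carry_out(
  targets=[
    {"x": 0.036, "y": -0.048, "z": 0, "az": -0.12, "hand": -1},
    {"x": 0.073, "y": -0.096, "z": 0, "az": -0.24, "hand": -1},
    {"x": 0.11, "y": -0.144, "z": -0.02, "az": -0.36, "hand": -1},
    {"x": 0.146, "y": -0.192, "z": -0.06, "az": -0.48, "hand": -1},
    {"x": 0.1825, "y": -0.241, "z": -0.1, "az": -0.592, "hand": -1},
  ],
)

```text
invalid input at $.targets[0]: expected keys x, y, z, ax, ay, az, hand
```

```bash
python3 - <<'E'
from h import *
from scipy.spatial.transform import Rotation as Rt
s=ctrl.sense();M=Rt.from_quat(s['ee_rot'],scalar_first=True).as_matrix()
print(s['time_s'],s['eef_pos'],s['force'],s['grip_width'],M.round(3),s['joints'])
E
```

```text
0.2 [130.75541683 508.30821134 230.95967737] [ 0.60557704 -0.85967993  0.6094718 ] 0.9990432519938305 [[-0.     0.249  0.968]
 [-0.001  0.968 -0.249]
 [-1.    -0.001 -0.   ]] [ 1.09558901e+00  3.13230382e-01  1.49813900e+00 -1.95212427e-05
  1.33096797e+00 -2.23374556e-01]
```

Call:
carry_out(
  targets=[
    {"x": 0.036, "y": -0.048, "z": 0, "ax": 0, "ay": 0, "az": -0.12, "hand": -1},
    {"x": 0.073, "y": -0.096, "z": 0, "ax": 0, "ay": 0, "az": -0.24, "hand": -1},
    {"x": 0.11, "y": -0.144, "z": 0, "ax": 0, "ay": 0, "az": -0.36, "hand": -1},
    {"x": 0.146, "y": -0.192, "z": 0, "ax": 0, "ay": 0, "az": -0.48, "hand": -1},
    {"x": 0.183, "y": -0.24, "z": 0, "ax": 0, "ay": 0, "az": -0.6, "hand": -1},
  ],
  grip_force=20,
)

```text
time_s: 0.82
eef_pos: [314.6, 266.8, 231.4]
ee_rot: [0.643, 0.293, 0.643, -0.293]
force: [1.2, 0.2, 0.6]
grip_width: 0.003
```

Call:
carry_out(
  targets=[
    {"x": 0.036, "y": -0.048, "z": 0, "ax": 0, "ay": 0, "az": -0.12, "hand": -1},
    {"x": 0.073, "y": -0.096, "z": 0, "ax": 0, "ay": 0, "az": -0.24, "hand": -1},
    {"x": 0.11, "y": -0.144, "z": -0.02, "ax": 0, "ay": 0, "az": -0.36, "hand": -1},
    {"x": 0.146, "y": -0.192, "z": -0.06, "ax": 0, "ay": 0, "az": -0.48, "hand": -1},
    {"x": 0.1825, "y": -0.241, "z": -0.1, "ax": 0, "ay": 0, "az": -0.592, "hand": -1},
  ],
)

```text
time_s: 1.45
eef_pos: [486.5, 40.1, 142.1]
ee_rot: [0.53, 0.469, 0.53, -0.468]
force: [1.0, 0.7, -0.6]
grip_width: -0.002
```

Call:
carry_out(
  targets=[
    {"x": 0, "y": 0, "z": 0, "ax": 0, "ay": 0, "az": 0, "hand": -1},
    {"x": 0, "y": 0, "z": 0, "ax": 0, "ay": 0, "az": 0, "hand": -1},
  ],
)

```text
time_s: 1.7
eef_pos: [485.4, 42.2, 143.3]
ee_rot: [0.531, 0.467, 0.531, -0.467]
force: [0.1, 0.8, -0.1]
grip_width: 0.002
```

```bash
python3 - <<'E'
from h import *
from scipy.spatial.transform import Rotation as Rt
s=ctrl.sense();M=Rt.from_quat(s['ee_rot'],scalar_first=True).as_matrix()
print(s['time_s'],s['eef_pos'],s['force'],s['grip_width'],M.round(3),s['joints'])
E
```

```text
1.7 [485.41016725  42.21632328 143.34682189] [ 0.14427355  0.79424058 -0.11743782] 0.002284216210558914 [[-0.     0.992  0.127]
 [ 0.     0.127 -0.992]
 [-1.    -0.    -0.   ]] [-1.54399422e-01  3.22493138e-01  1.73062758e+00  2.81828424e-04
  1.08855498e+00 -2.82276596e-01]
```

Call:
carry_out(
  targets=[
    {"x": 0.011, "y": -0.015, "z": -0.03, "ax": 0, "ay": 0, "az": 0, "hand": -1},
    {"x": 0.011, "y": -0.015, "z": -0.06, "ax": 0, "ay": 0, "az": 0, "hand": -1},
    {"x": 0.011, "y": -0.015, "z": -0.09, "ax": 0, "ay": 0, "az": 0, "hand": -1},
    {"x": 0.011, "y": -0.015, "z": -0.101, "ax": 0, "ay": 0, "az": 0, "hand": -1},
    {"x": 0.011, "y": -0.015, "z": -0.101, "ax": 0, "ay": 0, "az": 0, "hand": -1},
  ],
)

```text
time_s: 2.33
eef_pos: [496.7, 27.4, 42.7]
ee_rot: [0.531, 0.467, 0.531, -0.467]
force: [-0.5, -0.5, 1.0]
grip_width: 0.003
```

```bash
python3 - <<'E'
from h import *
s=ctrl.sense();print(s['eef_pos'],s['force'])
p=s['eef_pos'];c,n=np.cos(.128),np.sin(.128);X=np.array([c,n,0]);Y=np.array([-n,c,0])
for a in(14.5,-14.5):
  for b in (11,-11):print(pix('side',p+a*X+b*Y))
snap('side','s2',(250,180,390,285),5.7)
E
```

```text
[496.70367865  27.41361048  42.69868411] [-0.53365882 -0.54446955  0.97161698]
[290.76779636 218.39181966]
[293.24113064 223.22102655]
[277.81136084 220.61009704]
[280.04717562 225.52222943]
```

View pics/s2.png

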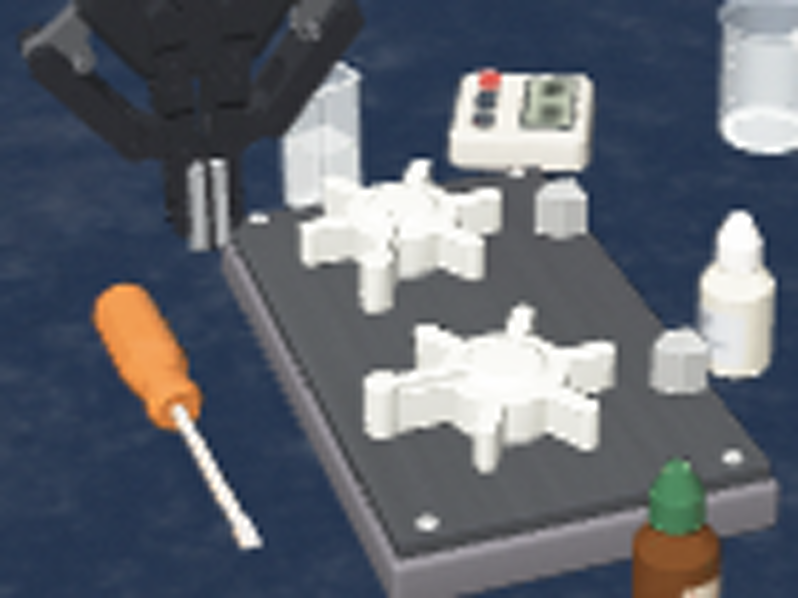

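The picture matches my prediction: the shut fingertips span about 29 mm (crop x 180–243, y≈245) in front of the left wheel, level with the teeth. Next is the first flick of the left wheel: enter, push along −y', withdraw.

Call:
carry_out(
  targets=[
    {"x": 0.01, "y": 0.001, "z": 0, "ax": 0, "ay": 0, "az": 0, "hand": -1},
    {"x": 0.02, "y": 0.0025, "z": 0, "ax": 0, "ay": 0, "az": 0, "hand": -1},
    {"x": 0.03, "y": 0.004, "z": 0, "ax": 0, "ay": 0, "az": 0, "hand": -1},
    {"x": 0.03, "y": 0.004, "z": 0, "ax": 0, "ay": 0, "az": 0, "hand": -1},
  ],
)

```text
time_s: 2.88
eef_pos: [527.3, 30.9, 42.0]
ee_rot: [0.531, 0.467, 0.531, -0.467]
force: [0.5, -0.2, -1.6]
grip_width: 0.001
```

Call:
carry_out(
  targets=[
    {"x": 0.0006, "y": -0.005, "z": 0, "ax": 0, "ay": 0, "az": 0, "hand": -1},
    {"x": 0.0013, "y": -0.01, "z": 0, "ax": 0, "ay": 0, "az": 0, "hand": -1},
    {"x": 0.0018, "y": -0.014, "z": 0, "ax": 0, "ay": 0, "az": 0, "hand": -1},
    {"x": 0.0023, "y": -0.018, "z": 0, "ax": 0, "ay": 0, "az": 0, "hand": -1},
    {"x": 0.0026, "y": -0.021, "z": 0, "ax": 0, "ay": 0, "az": 0, "hand": -1},
  ],
)

```text
time_s: 3.5
eef_pos: [529.2, 9.4, 42.1]
ee_rot: [0.531, 0.467, 0.531, -0.467]
force: [0.6, 0.4, 0.7]
grip_width: -0.003
```

```bash
python3 - <<'E'
from h import *
s=ctrl.sense();print(s['eef_pos'],s['force'])
a=np.array(viewer.capture('top'))[160:240,295:415];b=np.array(viewer.capture('side'))[180:285,250:390]
a=cv2.resize(a,(630,420),interpolation=cv2.INTER_CUBIC)
cv2.imwrite('pics/t2.png',a)
E
```

```text
[529.19183334   9.37459     42.06264904] [0.55349857 0.41199348 0.66062316]
```

View pics/t2.png

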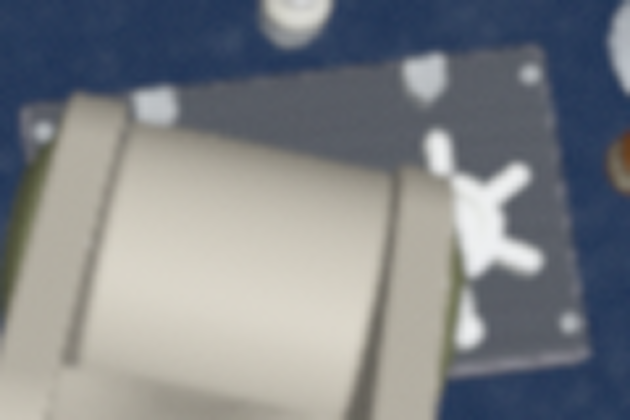

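The top view is blocked by the arm, so I'll use the side view. I'll push a little further, then withdraw and look.

Call:
carry_out(
  targets=[
    {"x": 0.0003, "y": -0.002, "z": 0, "ax": 0, "ay": 0, "az": 0, "hand": -1},
    {"x": 0.0005, "y": -0.004, "z": 0, "ax": 0, "ay": 0, "az": 0, "hand": -1},
    {"x": 0.0005, "y": -0.004, "z": 0, "ax": 0, "ay": 0, "az": 0, "hand": -1},
  ],
)

```text
time_s: 3.98
eef_pos: [529.8, 5.5, 42.1]
ee_rot: [0.531, 0.467, 0.531, -0.467]
force: [-0.3, -1.5, 0.2]
grip_width: -0.001
```

```bash
python3 - <<'E'
from h import *
snap('side','s3',(270,190,410,295),5.7)
E
```

```text
(no output)
```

View pics/s3.png

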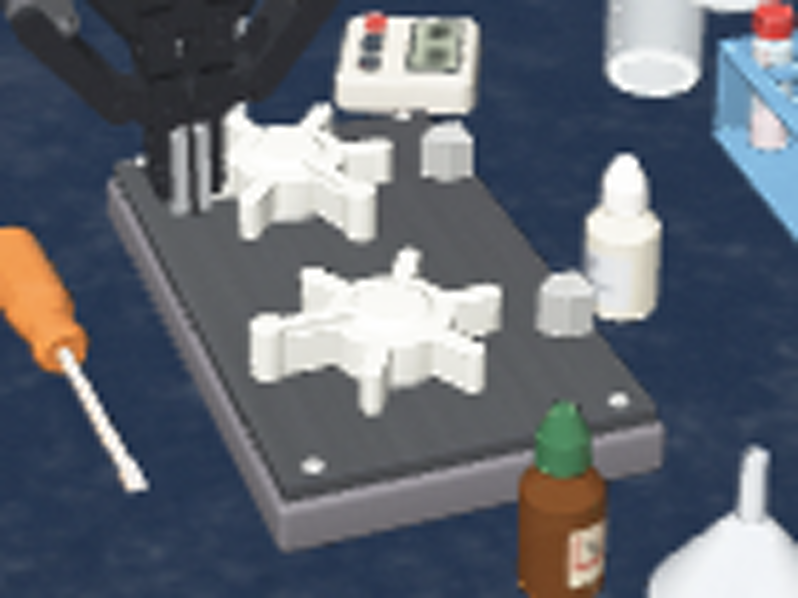

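The left wheel has gone past half-way (its long tooth is now at crop (360,220)) and a following tooth rests on the finger, so withdrawing should let it finish the click. I'll also write a silhouette-fit check for the wheel angles, to save pictures.

Call:
carry_out(
  targets=[
    {"x": -0.01, "y": -0.001, "z": 0, "ax": 0, "ay": 0, "az": 0, "hand": -1},
    {"x": -0.02, "y": -0.0025, "z": 0, "ax": 0, "ay": 0, "az": 0, "hand": -1},
    {"x": -0.033, "y": -0.004, "z": 0, "ax": 0, "ay": 0, "az": 0, "hand": -1},
    {"x": -0.033, "y": -0.004, "z": 0, "ax": 0, "ay": 0, "az": 0, "hand": -1},
  ],
)

```text
time_s: 4.53
eef_pos: [495.7, 1.9, 42.1]
ee_rot: [0.53, 0.467, 0.531, -0.467]
force: [0.8, -0.6, -0.7]
grip_width: 0.001
```

```bash
cat >> h.py <<'E'
AX={'L':(573,18.6),'R':(587.6,-96)}; YAW=np.radians(7.3)
def model(a,th,off):
    m=np.zeros((400*4,640*4),np.uint8)
    P=lambda q:np.array([(pix('side',x)+off)*4+1.5 for x in q]).round().astype(np.int32)
    def hull(xy,z0,z1):
        cv2.fillConvexPoly(m,cv2.convexHull(np.vstack([P([(x,y,z) for x,y in xy]) for z in(z0,z1)])),1)
    cir=lambda cx,cy,r:[(cx+r*np.cos(t),cy+r*np.sin(t)) for t in np.linspace(0,6.28,24)]
    hull(cir(*a,22),36,52)
    for k in range(6):
        u=np.array([np.cos(YAW+th+k*np.pi/3),np.sin(YAW+th+k*np.pi/3)]);r=46 if k==0 else 36
        hull(cir(*(np.array(a)+r*u),4)+cir(*a,4),36,52)
        if k==0: hull(cir(*(np.array(a)+44*u),6),36,54)
    return cv2.resize(m*255,(640,400),interpolation=cv2.INTER_AREA)/255.
def angles(im,ths=range(-180,180,5)):
    w=((im.min(2)>135)*1.);out={}
    for n,a in AX.items():
        c=pix('side',(*a,44)).astype(int);s=np.s_[c[1]-20:c[1]+20,c[0]-26:c[0]+26]
        r=sorted(((np.abs(model(a,np.radians(t),(dx,dy))[s]-w[s]).sum(),t) for t in ths for dx in(-1,0,1) for dy in(-1,0)))
        seen=[];[seen.append((round(e),t)) for e,t in r if t not in[x[1] for x in seen]]
        out[n]=seen[:5]
    return out
E
python3 - <<'E'
from h import *
s=ctrl.sense();print(s['eef_pos'])
print(angles(np.array(viewer.capture('side'))))
b=cv2.imread('pics/s0.png');print('start',angles(b))
E
```

```text
[495.74669326   1.89900846  42.08104404]Traceback (most recent call last):
  File "<stdin>", line 3, in <module>
  File "h.py", line 32, in angles
    r=sorted(((np.abs(model(a,np.radians(t),(dx,dy))[s]-w[s]).sum(),t) for t in ths for dx in(-1,0,1) for dy in(-1,0)))
  File "h.py", line 32, in <genexpr>
    r=sorted(((np.abs(model(a,np.radians(t),(dx,dy))[s]-w[s]).sum(),t) for t in ths for dx in(-1,0,1) for dy in(-1,0)))
                      ~~~~~^^^^^^^^^^^^^^^^^^^^^^^^^
  File "h.py", line 25, in model
    hull(cir(*(np.array(a)+r*u),4)+cir(*a,4),36,52)
    ~~~~^^^^^^^^^^^^^^^^^^^^^^^^^^^^^^^^^^^^^^^^^^^
  File "h.py", line 20, in hull
    cv2.fillConvexPoly(m,cv2.convexHull(np.vstack([P([(x,y,z) for x,y in xy]) for z in(z0,z1)])),1)
                                                   ~^^^^^^^^^^^^^^^^^^^^^^^^^
  File "h.py", line 18, in <lambda>
    P=lambda q:np.array([(pix('side',x)+off)*4+1.5 for x in q]).round().astype(np.int32)
                          ~~~^^^^^^^^^^
  File "h.py", line 8, in pix
    c=viewer.camera_info(n);p=np.array(c['R'])@np.array(X,float)+np.array(c['t']).ravel()
ValueError: time passes only in moves, steps and waits
```

```bash
python3 - <<'E'
t=open('h.py').read()
t=t.replace("def ray(","_C={}\ndef info(n):\n    if n not in _C:_C[n]=viewer.camera_info(n)\n    return _C[n]\ndef ray(",1).replace("c=viewer.camera_info(n)","c=info(n)")
open('h.py','w').write(t)
E
python3 - <<'E'
from h import *
im=np.array(viewer.capture('side'));cv2.imwrite('pics/s4.png',im)
print(angles(im));print('start',angles(cv2.imread('pics/s0.png')))
E
```

```text
{'L': [(410, -60), (417, 120), (435, -55), (439, 125), (450, 115)], 'R': [(132, -180), (185, 175), (187, -175), (204, 60), (205, -120)]}
start {'L': [(460, 120), (467, -120), (485, 115), (487, 125), (502, -115)], 'R': [(137, -180), (190, 175), (192, -175), (209, 60), (210, -120)]}
```

The fit gives left −60° (start −120°) and right −180°, so the first click worked. Now the second flick on the left wheel with the same path.

Call:
carry_out(
  targets=[
    {"x": 0.0005, "y": 0.012, "z": 0, "ax": 0, "ay": 0, "az": 0, "hand": -1},
    {"x": 0.001, "y": 0.0255, "z": 0, "ax": 0, "ay": 0, "az": 0, "hand": -1},
    {"x": 0.011, "y": 0.0265, "z": 0, "ax": 0, "ay": 0, "az": 0, "hand": -1},
    {"x": 0.021, "y": 0.028, "z": 0, "ax": 0, "ay": 0, "az": 0, "hand": -1},
    {"x": 0.0315, "y": 0.0293, "z": 0, "ax": 0, "ay": 0, "az": 0, "hand": -1},
  ],
)

```text
time_s: 5.25
eef_pos: [529.2, 31.0, 42.0]
ee_rot: [0.531, 0.467, 0.531, -0.467]
force: [-0.4, 0.6, 0.5]
grip_width: -0.002
```

Call:
carry_out(
  targets=[
    {"x": 0.0006, "y": -0.005, "z": 0, "ax": 0, "ay": 0, "az": 0, "hand": -1},
    {"x": 0.0013, "y": -0.01, "z": 0, "ax": 0, "ay": 0, "az": 0, "hand": -1},
    {"x": 0.0018, "y": -0.014, "z": 0, "ax": 0, "ay": 0, "az": 0, "hand": -1},
    {"x": 0.0023, "y": -0.018, "z": 0, "ax": 0, "ay": 0, "az": 0, "hand": -1},
    {"x": 0.0026, "y": -0.021, "z": 0, "ax": 0, "ay": 0, "az": 0, "hand": -1},
  ],
)

```text
time_s: 5.88
eef_pos: [530.7, 9.6, 42.0]
ee_rot: [0.531, 0.467, 0.531, -0.467]
force: [0.7, 0.1, 0.1]
grip_width: 0.002
```

Call:
carry_out(
  targets=[
    {"x": 0.0003, "y": -0.002, "z": 0, "ax": 0, "ay": 0, "az": 0, "hand": -1},
    {"x": 0.0005, "y": -0.004, "z": 0, "ax": 0, "ay": 0, "az": 0, "hand": -1},
    {"x": 0.0005, "y": -0.004, "z": 0, "ax": 0, "ay": 0, "az": 0, "hand": -1},
  ],
)

```text
time_s: 6.25
eef_pos: [531.4, 5.8, 42.1]
ee_rot: [0.531, 0.467, 0.531, -0.467]
force: [-0.4, -2.2, -0.5]
grip_width: 0.001
```

Call:
carry_out(
  targets=[
    {"x": -0.01, "y": -0.001, "z": 0, "ax": 0, "ay": 0, "az": 0, "hand": -1},
    {"x": -0.02, "y": -0.0025, "z": 0, "ax": 0, "ay": 0, "az": 0, "hand": -1},
    {"x": -0.033, "y": -0.004, "z": 0, "ax": 0, "ay": 0, "az": 0, "hand": -1},
    {"x": -0.033, "y": -0.004, "z": 0, "ax": 0, "ay": 0, "az": 0, "hand": -1},
  ],
)

```text
time_s: 6.75
eef_pos: [497.3, 2.2, 42.1]
ee_rot: [0.53, 0.467, 0.531, -0.467]
force: [0.9, 0.5, 0.4]
grip_width: -0.0
```

```bash
python3 - <<'E'
from h import *
im=np.array(viewer.capture('side'));cv2.imwrite('pics/s5.png',im)
print(angles(im));print(ctrl.sense()['eef_pos'])
E
```

```text
{'L': [(413, 0), (420, 120), (429, 5), (442, 125), (444, 115)], 'R': [(113, -180), (166, 175), (168, -175), (185, 60), (186, -120)]}
[498.07913449   2.15055503  42.21200788]
```

The left wheel reads 0. I'm moving over to the right wheel, staying in front of it. The first push is on the index tooth itself, so I enter slightly wider and push slightly further.

Call:
carry_out(
  targets=[
    {"x": 0.002, "y": -0.02, "z": 0, "ax": 0, "ay": 0, "az": 0, "hand": -1},
    {"x": 0.005, "y": -0.045, "z": 0, "ax": 0, "ay": 0, "az": 0, "hand": -1},
    {"x": 0.01, "y": -0.07, "z": 0, "ax": 0, "ay": 0, "az": 0, "hand": -1},
    {"x": 0.0125, "y": -0.0855, "z": 0, "ax": 0, "ay": 0, "az": 0, "hand": -1},
    {"x": 0.0125, "y": -0.0855, "z": 0, "ax": 0, "ay": 0, "az": 0, "hand": -1},
  ],
)

```text
time_s: 7.42
eef_pos: [511.0, -83.9, 42.0]
ee_rot: [0.53, 0.468, 0.53, -0.468]
force: [-0.1, -0.5, -0.2]
grip_width: 0.003
```

Call:
carry_out(
  targets=[
    {"x": 0.01, "y": 0.001, "z": 0, "ax": 0, "ay": 0, "az": 0, "hand": -1},
    {"x": 0.02, "y": 0.0025, "z": 0, "ax": 0, "ay": 0, "az": 0, "hand": -1},
    {"x": 0.031, "y": 0.004, "z": 0, "ax": 0, "ay": 0, "az": 0, "hand": -1},
    {"x": 0.031, "y": 0.004, "z": 0, "ax": 0, "ay": 0, "az": 0, "hand": -1},
  ],
)

```text
time_s: 7.92
eef_pos: [542.6, -79.0, 41.9]
ee_rot: [0.531, 0.467, 0.531, -0.467]
force: [-1.1, 0.5, 0.2]
grip_width: 0.001
```

Call:
carry_out(
  targets=[
    {"x": 0.0008, "y": -0.006, "z": 0, "ax": 0, "ay": 0, "az": 0, "hand": -1},
    {"x": 0.0015, "y": -0.012, "z": 0, "ax": 0, "ay": 0, "az": 0, "hand": -1},
    {"x": 0.0022, "y": -0.017, "z": 0, "ax": 0, "ay": 0, "az": 0, "hand": -1},
    {"x": 0.0028, "y": -0.022, "z": 0, "ax": 0, "ay": 0, "az": 0, "hand": -1},
    {"x": 0.0033, "y": -0.026, "z": 0, "ax": 0, "ay": 0, "az": 0, "hand": -1},
  ],
)

```text
time_s: 8.55
eef_pos: [545.2, -106.0, 42.1]
ee_rot: [0.531, 0.467, 0.531, -0.467]
force: [0.5, -0.1, 0.1]
grip_width: -0.003
```

Call:
carry_out(
  targets=[
    {"x": 0.0003, "y": -0.003, "z": 0, "ax": 0, "ay": 0, "az": 0, "hand": -1},
    {"x": 0.0008, "y": -0.006, "z": 0, "ax": 0, "ay": 0, "az": 0, "hand": -1},
    {"x": 0.0008, "y": -0.006, "z": 0, "ax": 0, "ay": 0, "az": 0, "hand": -1},
  ],
)

```text
time_s: 8.93
eef_pos: [545.9, -111.9, 42.1]
ee_rot: [0.531, 0.467, 0.531, -0.467]
force: [-0.8, -2.4, 0.2]
grip_width: -0.001
```

```bash
python3 - <<'E'
from h import *
print(ctrl.sense()['eef_pos'])
im=np.array(viewer.capture('side'));cv2.imwrite('pics/s6.png',cv2.resize(im[190:295,270:410],None,fx=5,fy=5,interpolation=2))
print(angles(im))
E
```

```text
[ 545.91417959 -111.87855092   42.07590312]
{'L': [(605, 65), (606, -115), (607, 60), (608, -120), (610, 70)], 'R': [(162, -125), (183, -120), (203, 55), (207, 60), (208, 115)]}
```

View pics/s6.png

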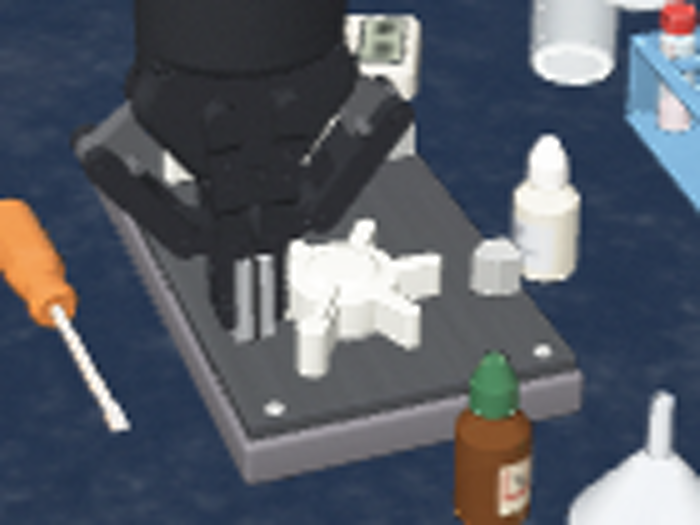

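The right wheel has snapped past half-way, with the index at about −125° and heading for −120°. I'll withdraw, go round and make the second right flick.

Call:
carry_out(
  targets=[
    {"x": -0.01, "y": -0.001, "z": 0, "ax": 0, "ay": 0, "az": 0, "hand": -1},
    {"x": -0.02, "y": -0.0025, "z": 0, "ax": 0, "ay": 0, "az": 0, "hand": -1},
    {"x": -0.033, "y": -0.004, "z": 0, "ax": 0, "ay": 0, "az": 0, "hand": -1},
    {"x": -0.035, "y": 0.01, "z": 0, "ax": 0, "ay": 0, "az": 0, "hand": -1},
    {"x": -0.0365, "y": 0.025, "z": 0, "ax": 0, "ay": 0, "az": 0, "hand": -1},
  ],
)

```text
time_s: 9.6
eef_pos: [509.3, -85.3, 42.1]
ee_rot: [0.531, 0.467, 0.531, -0.467]
force: [-0.5, -0.0, -0.3]
grip_width: 0.002
```

```bash
python3 - <<'E'
from h import *
print(ctrl.sense()['eef_pos'])
im=np.array(viewer.capture('side'));print(angles(im))
E
```

```text
[509.2870021  -85.29143905  42.14642875]
{'L': [(558, 0), (559, 5), (560, -5), (564, 50), (571, 55)], 'R': [(108, -120), (160, 60), (163, -115), (173, -125), (178, 120)]}
```

Call:
carry_out(
  targets=[
    {"x": 0.01, "y": 0.001, "z": 0, "ax": 0, "ay": 0, "az": 0, "hand": -1},
    {"x": 0.021, "y": 0.0025, "z": 0, "ax": 0, "ay": 0, "az": 0, "hand": -1},
    {"x": 0.033, "y": 0.004, "z": 0, "ax": 0, "ay": 0, "az": 0, "hand": -1},
    {"x": 0.033, "y": 0.004, "z": 0, "ax": 0, "ay": 0, "az": 0, "hand": -1},
  ],
)

```text
time_s: 10.15
eef_pos: [543.2, -82.4, 41.8]
ee_rot: [0.531, 0.467, 0.531, -0.467]
force: [0.2, 0.2, 1.0]
grip_width: -0.001
```

Call:
carry_out(
  targets=[
    {"x": 0.0006, "y": -0.005, "z": 0, "ax": 0, "ay": 0, "az": 0, "hand": -1},
    {"x": 0.0013, "y": -0.01, "z": 0, "ax": 0, "ay": 0, "az": 0, "hand": -1},
    {"x": 0.0018, "y": -0.014, "z": 0, "ax": 0, "ay": 0, "az": 0, "hand": -1},
    {"x": 0.0023, "y": -0.018, "z": 0, "ax": 0, "ay": 0, "az": 0, "hand": -1},
    {"x": 0.0026, "y": -0.021, "z": 0, "ax": 0, "ay": 0, "az": 0, "hand": -1},
  ],
)

```text
time_s: 10.78
eef_pos: [545.0, -103.9, 42.1]
ee_rot: [0.531, 0.467, 0.531, -0.467]
force: [0.2, 1.3, 0.3]
grip_width: -0.0
```

Call:
carry_out(
  targets=[
    {"x": 0.0003, "y": -0.002, "z": 0, "ax": 0, "ay": 0, "az": 0, "hand": -1},
    {"x": 0.0005, "y": -0.004, "z": 0, "ax": 0, "ay": 0, "az": 0, "hand": -1},
    {"x": 0.0005, "y": -0.004, "z": 0, "ax": 0, "ay": 0, "az": 0, "hand": -1},
  ],
)

```text
time_s: 11.15
eef_pos: [545.6, -107.7, 42.1]
ee_rot: [0.531, 0.467, 0.531, -0.467]
force: [0.7, -1.9, -0.8]
grip_width: 0.0
```

Call:
carry_out(
  targets=[
    {"x": -0.01, "y": -0.001, "z": 0, "ax": 0, "ay": 0, "az": 0, "hand": -1},
    {"x": -0.02, "y": -0.0025, "z": 0, "ax": 0, "ay": 0, "az": 0, "hand": -1},
    {"x": -0.033, "y": -0.004, "z": 0, "ax": 0, "ay": 0, "az": 0, "hand": -1},
    {"x": -0.035, "y": 0.008, "z": 0, "ax": 0, "ay": 0, "az": 0, "hand": -1},
    {"x": -0.0365, "y": 0.021, "z": 0, "ax": 0, "ay": 0, "az": 0, "hand": -1},
  ],
)

```text
time_s: 11.78
eef_pos: [508.9, -85.5, 42.1]
ee_rot: [0.531, 0.467, 0.531, -0.467]
force: [0.3, 0.0, 0.2]
grip_width: 0.0
```

```bash
python3 - <<'E'
from h import *
print(ctrl.sense()['eef_pos'])
im=np.array(viewer.capture('side'));print(angles(im))
E
```

```text
[508.93833064 -85.4597144   42.1379445 ]
{'L': [(550, 0), (551, 5), (553, -5), (559, 50), (566, 55)], 'R': [(113, -60), (156, -55), (171, -65), (179, -120), (184, 60)]}
```

The right wheel reads −60°. This is its third and last flick, after which I withdraw and rise well away.

Call:
carry_out(
  targets=[
    {"x": 0.01, "y": 0.001, "z": 0, "ax": 0, "ay": 0, "az": 0, "hand": -1},
    {"x": 0.021, "y": 0.0025, "z": 0, "ax": 0, "ay": 0, "az": 0, "hand": -1},
    {"x": 0.033, "y": 0.004, "z": 0, "ax": 0, "ay": 0, "az": 0, "hand": -1},
    {"x": 0.033, "y": 0.004, "z": 0, "ax": 0, "ay": 0, "az": 0, "hand": -1},
  ],
)

```text
time_s: 12.32
eef_pos: [542.8, -82.4, 41.8]
ee_rot: [0.531, 0.467, 0.531, -0.467]
force: [-0.1, 0.1, -0.1]
grip_width: -0.003
```

Call:
carry_out(
  targets=[
    {"x": 0.0006, "y": -0.005, "z": 0, "ax": 0, "ay": 0, "az": 0, "hand": -1},
    {"x": 0.0013, "y": -0.01, "z": 0, "ax": 0, "ay": 0, "az": 0, "hand": -1},
    {"x": 0.0018, "y": -0.014, "z": 0, "ax": 0, "ay": 0, "az": 0, "hand": -1},
    {"x": 0.0023, "y": -0.018, "z": 0, "ax": 0, "ay": 0, "az": 0, "hand": -1},
    {"x": 0.0026, "y": -0.021, "z": 0, "ax": 0, "ay": 0, "az": 0, "hand": -1},
  ],
)

```text
time_s: 12.95
eef_pos: [544.6, -103.8, 42.1]
ee_rot: [0.531, 0.467, 0.531, -0.467]
force: [-0.3, 0.5, -0.0]
grip_width: 0.001
```

Call:
carry_out(
  targets=[
    {"x": 0.0003, "y": -0.002, "z": 0, "ax": 0, "ay": 0, "az": 0, "hand": -1},
    {"x": 0.0005, "y": -0.004, "z": 0, "ax": 0, "ay": 0, "az": 0, "hand": -1},
    {"x": 0.0005, "y": -0.004, "z": 0, "ax": 0, "ay": 0, "az": 0, "hand": -1},
  ],
)

```text
time_s: 13.32
eef_pos: [545.2, -107.6, 42.1]
ee_rot: [0.531, 0.467, 0.531, -0.467]
force: [0.2, -1.2, 0.3]
grip_width: -0.001
```

Call:
carry_out(
  targets=[
    {"x": -0.01, "y": -0.001, "z": 0, "ax": 0, "ay": 0, "az": 0, "hand": -1},
    {"x": -0.02, "y": -0.0025, "z": 0, "ax": 0, "ay": 0, "az": 0, "hand": -1},
    {"x": -0.033, "y": -0.004, "z": 0, "ax": 0, "ay": 0, "az": 0, "hand": -1},
    {"x": -0.045, "y": -0.004, "z": 0.03, "ax": 0, "ay": 0, "az": 0, "hand": -1},
    {"x": -0.06, "y": -0.004, "z": 0.07, "ax": 0, "ay": 0, "az": 0, "hand": -1},
  ],
)

```text
time_s: 13.95
eef_pos: [483.6, -111.1, 112.2]
ee_rot: [0.53, 0.467, 0.531, -0.468]
force: [-0.1, -0.6, 0.2]
grip_width: -0.005
```

Call:
carry_out(
  targets=[
    {"x": -0.03, "y": 0, "z": 0.04, "ax": 0, "ay": 0, "az": 0, "hand": -1},
    {"x": -0.07, "y": 0, "z": 0.07, "ax": 0, "ay": 0, "az": 0, "hand": -1},
    {"x": -0.11, "y": 0, "z": 0.1, "ax": 0, "ay": 0, "az": 0, "hand": -1},
    {"x": -0.15, "y": 0, "z": 0.12, "ax": 0, "ay": 0, "az": 0, "hand": -1},
    {"x": -0.15, "y": 0, "z": 0.12, "ax": 0, "ay": 0, "az": 0, "hand": -1},
  ],
)

```text
time_s: 14.58
eef_pos: [333.7, -111.3, 233.1]
ee_rot: [0.531, 0.468, 0.529, -0.468]
force: [-0.0, -0.2, -0.1]
grip_width: -0.003
```

```bash
python3 - <<'E'
from h import *
print(ctrl.sense()['eef_pos'])
im=np.array(viewer.capture('side'));print(angles(im))
snap('top','t9',(240,140,440,270),4)
E
```

```text
[ 333.70896727 -111.33066371  233.11238884]
{'L': [(493, 0), (498, 120), (510, 5), (520, 125), (528, 115)], 'R': [(113, 0), (157, 5), (181, -120), (187, 60), (190, -5)]}
```

View pics/t9.png

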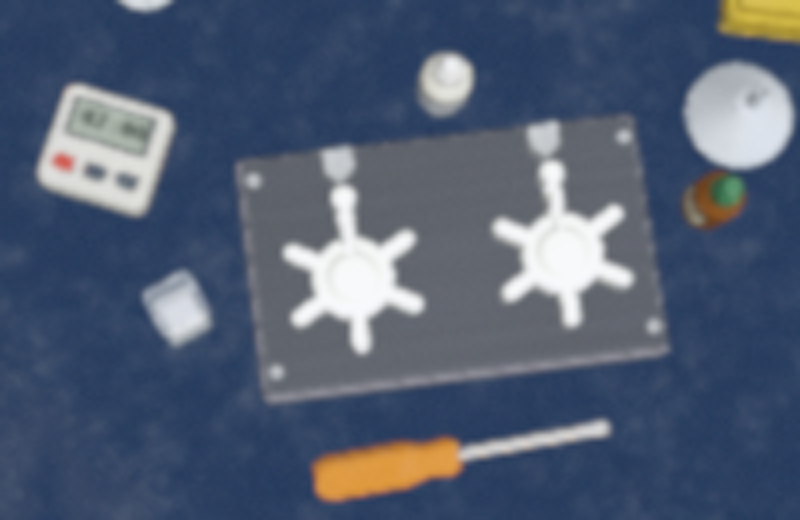

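Both long teeth point at their pointers: left head at (344,197) under the tip near (341,180), right head at (551,172) under the tip near (544,158). The case, timer, cell, bottles, funnel and screwdriver look unmoved. I'll compare the top view with the first picture, then hand in.

```bash
python3 - <<'E'
from h import *
a=cv2.imread('pics/t0.png');b=np.array(viewer.capture('top'))
d=cv2.absdiff(a,b).max(2)[80:268,200:450]
n,_,st,_=cv2.connectedComponentsWithStats((d>40).astype(np.uint8))
print([(s[0]+200,s[1]+80,s[2],s[3],s[4]) for s in st[1:] if s[4]>3])
print(finish_job())
E
```

```text
[(np.int32(374), np.int32(180), np.int32(8), np.int32(6), np.int32(38)), (np.int32(322), np.int32(186), np.int32(8), np.int32(6), np.int32(38)), (np.int32(344), np.int32(214), np.int32(7), np.int32(7), np.int32(39)), (np.int32(380), np.int32(220), np.int32(8), np.int32(7), np.int32(39))]
the job is handed in; nothing more can be done
None
```

Both wheels now stand at zero, and the job is handed in. With the shut fingertips I flicked the left wheel two clicks and the right wheel three, one click at a time. I withdrew and checked the angle after every flick, and neither wheel ran past its pointer.

- **Wheel angles:** The final top view shows both long teeth pointing at their pointers. The side-view fit also gives 0° for both. That fit is weaker for the left wheel (residual about 490 against 110 for the right), probably because the pale sample cell behind it confuses the silhouette, but the top view settles it.
- **Surroundings:** Comparing the first and last top views, the only differences are at the four old and new index-tooth tips. The counter and the things round it look unmoved to within a pixel, which is about 2 mm.
- **Force and time:** The force readings at the end of each move never exceeded about 2.5 N. The arm ended clear of everything at about 15 s of the 72 s allowed.

My first two move calls were refused for missing turn values. The approach then stopped about 15 mm short, and I corrected that before touching anything.

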